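# Snap ring onto the drive spindle

## Task

Take the spreading pliers from their stand, put their two pins into the eyes of the printed snap ring on the build plate, spread it (eye centres never more than 54 mm apart) and lower it, spread, over the spindle of the drive unit, gently and by feel until it lies on the wheel, then draw its back into the groove and let it close fully and centred there. Then put the pliers back upright, seated in their stand. Handle the ring only with the pliers, never press it down with more than 20 N, and leave the screwdriver, bearing and jar where they are.

Things in the scene. Friction and masses are not known exactly. Their poses are not given: they have to be found in the camera images.
- ring: black printed snap ring, 6 mm thick, 28 g, flat on the build plate, about 43 mm across plus two eyes. Origin: centre of the closed ring, on its underside; +x points from the centre to between the eyes. The frame sits on the back piece; two arms, hinged 19.5 mm from the centre at 135 degrees either side of +x, end in the eyes and spring shut (2 N on each eye starts to spread it, 5 N holds 48 mm)
- ring_back (a point): the face of the ring's back lug, 13.2 mm behind (-x of) the origin, at mid thickness. There are three inner lugs: this one and one on each arm, 75 degrees from +x, all on a 13.2 mm radius when closed; between them the inner radius is 17.5 mm
- eye_l (a point): centre of the ring's +y eye at its upper face: a square through hole 7 mm wide, 6 mm deep, in a 13 mm square pad; closed, it lies at x 26, y +8 mm from the ring's origin. As the ring spreads the eyes move almost straight apart along the ring's y and stay 24 to 26 mm ahead of the origin
- eye_r (a point): the same for the -y eye (closed at x 26, y -8 mm). Eye centres are 16 mm apart when closed, 17 to 21 mm when seated in the groove, and must be over 40 mm apart to pass over the spindle's head; 46 to 50 mm, with the spindle axis 4 mm from the ring's origin towards the eyes, leaves 1 to 2.5 mm of room all round
- pliers: parallel-action spreading pliers, black plastic and steel, 0.13 kg, upright in the stand. Origin: midway between the two pin ends, at their lowest point; z up, pins apart along y. Pins 4.6 mm in diameter, 5 mm long, round ended, below legs 8 x 8 mm whose flat lower faces (z 5 mm) rest on the eyes. Housing 24 x 56 x 20 mm at z 45 to 65 mm; above it two upright flat handle plates
- pliers_grip (a point): midway between the handle plates (22 mm wide in x, up to 17 mm above and 24 mm below this point), 89 mm above the pin ends: grip from above, closing along the pliers' y. Gap over the handles' outer faces + distance of pin centres = 76 mm always (free 60 and 16; stop 16 and 60). Sprung apart with 10 N free, 13 N squeezed; carry them squeezed by about 1 mm so that the pins match the closed eyes
- stand: white stand fixed to the bench, base 80 x 110 x 6 mm; two posts 55 mm high, 40 mm apart along its y, carry the pliers' housing from below, the legs hanging between them; lips up to 62 mm high leave the housing 3 mm of play each way in x, 5 mm in y. Origin: centre of its underside
- rest (a point): on the stand's axis, 10 mm above the bench: where the pliers' origin is when they stand in it; their axes are parallel to the stand's, either way round
- drive: drive unit fixed to the bench: white gearbox 130 x 130 x 40 mm, on it a grey toothed wheel about 120 mm across with a flat top 62 mm above the bench, and a steel spindle standing up in its middle. Origin: centre of the underside
- groove (a point): on the spindle's axis at the wheel's flat top, where the seated ring's underside rests, any way round. Groove: 13.5 mm radius, up to 7.8 mm above this; then the spindle's head, 16 mm radius, to 14.8 mm, and 14.5 mm radius to 16.8 mm. Spread ring down on the wheel, ease the load (0.8 mm), draw it (2 to 4 N) towards its eyes till the back lug meets the groove's floor, let it close, nudge it the same way
- plate: thin steel build plate 150 x 150 x 4 mm fixed to the bench, with a small tab on one side. Origin: centre of its underside
- screwdriver: loose screwdriver lying on the bench, 160 mm long; bystander
- bearing: loose steel bearing lying flat on the bench, 40 mm outside, 12 mm high; bystander
- jar: small closed jar 48 mm across, 55 mm high; bystander
Mind the look-alikes: they are no part of the job. What is meant by the pliers is not blue or yellow, and is the larger of those in its own colour.

How it is judged (in metres and radians):
On the way, in this order (a step that is already met when the one before it is completed fails the run):
1. the ring is lifted on the pliers, spread: eyes over 38 mm apart, ring origin over 30 mm above the bench (distance between eye_l and eye_r above 0.038 m and height (world z) of ring above 0.03 m and contact force between pliers and ring above 0.5 N), for 0.2 s.
2. still spread (over 38 mm), the ring lies around the spindle on the wheel, underside within 2 mm of the wheel's top (distance between eye_l and eye_r above 0.038 m and z of ring in the frame of groove below 0.002 m and horizontal distance between ring and groove below 0.012 m), for 0.1 s.
At the end, for the whole second after the job is handed in: the ring lies level in the groove (underside within 2 mm of the wheel's top, centre within 3 mm of the spindle axis), closed with its eyes less than 22 mm apart; the pliers stand upright in the stand, released, within 9 mm of the rest point; all at rest (horizontal distance between ring and groove below 0.003 m and z of ring in the frame of groove between -0.002 and 0.002 m and angle between ring's own z axis and vertical below 0.08 rad and distance between eye_l and eye_r below 0.022 m and distance between pliers and rest below 0.009 m and angle between pliers's own z axis and vertical below 0.1 rad and linear speed of each of ring, pliers below 0.02 m/s); the robot touches nothing.
It fails at once if the ring is over-spread: eye centres more than 54 mm apart (distance between eye_l and eye_r above 0.054 m).
It fails at once if the ring is pressed on the drive unit with more than 20 N (contact force between ring and drive above 20 N).
It fails at once if the ring is pressed on the build plate with more than 20 N (contact force between ring and plate above 20 N).
It fails at once if the gripper's fingers touch the ring (contact force between the fingers and ring above 0.3 N).
It fails at once if a bystander is moved more than 25 mm (distance of any of screwdriver, bearing, jar from where it was at the start of the episode above 0.025 m).
It also fails if it takes over 72 s, if anything falls off the work surface, if the arm or the gripper's body presses on something with over 40 N, if the wrist force passes 120 N, or if a joint passes its speed limit or range.

## Robot

A 6-joint arm with a two-finger parallel gripper is mounted at the origin on the work surface. World frame = base frame: x ahead of the robot, y to its left, z up, the work surface at z = 0. Lengths are in mm, angles in rad, forces in N, time in s.
With the tool pointing down it reaches from about 375 to 975 mm from the base axis. Payload 3.8 kg.
Tool frame: the origin (TCP) lies midway between the tips of the shut fingers; the grasp point (between the pads) lies 19 mm behind it; z points along the fingers, y is the direction in which the jaws open and shut (so a half turn about z gives the same grasp; the last joint's range is limited). The gripper opens to 88 mm and grips with 3 to 60 N. Pads are 18 mm wide; open, the fingers measure 123 mm over their backs; the gripper's body (75 mm by 187 mm) begins 45 mm behind the grasp point.
Start: joints at [-1.368, 0.264, 1.604, -0, 1.274, -0.037], TCP at [160.313, -655.681, 218.606] pointing down, gripper open.
Joint ranges: [-2.63, 2.63], [-0.94, 2.18], [0.31, 2.57], [-1.31, 4.45], [0, 2.66], [-2.55, 2.55]. Speed limits (rad/s): [2.57, 2.57, 3.14, 3.14, 3.14, 3.14].

## Interface

Orientations are given as a unit quaternion [w, x, y, z].
In Python, from station import movep, movel, goto_joints, command_gripper, wait, inverse_kinematics, capture, Unreachable, job_done, current_time, current_joints, current_qd, current_effort, current_eef_pos, current_eef_rot, current_ft_force, current_torque, current_finger_gap gives the robot as it stands. Calls block until the motion is done:
- movep(position, orientation): joint-space move of the TCP to a pose.
- movel(position, rot=None, feed=150, until_force=None): straight line of the TCP; rot=None keeps the orientation; feed is the mean speed in mm/s. With until_force (N) it stops when the force on the tool has changed by that much, and returns True; else False.
- goto_joints(angles): joint-space move.
- command_gripper(opening, force=None): finger opening in mm; force is the grip in N (None keeps the last); returns when the fingers have stopped.
- wait(seconds).
- inverse_kinematics(position, orientation): joint angles nearest the present ones, or None.
- capture(name): name is "scene" or "top" or "wrist"; returns a dict with "pixels" (480x640x3 uint8, red, green, blue), "z_map" (480x640 float32, mm along the optical axis (not along the pixel's ray), 0 where there is no reading), "K" (3x3 intrinsics, pixels), "k1" (the pictures are not rectified: a ray, as slopes to the right and down, at radius r is drawn at 1 + k1 r^2 times it, then the intrinsics apply), "xyz" and "attitude" of the camera in the world. Camera axes: x right, y up, looking along -z (the intrinsics and any distortion apply to the point x, -y, -z); pixel columns grow to the right and rows downward; lengths in mm; the calibration is good to about 2 mm. A picture is of the moment at which its call begins.
A pose or a line that the arm cannot do raises Unreachable and nothing moves.
- job_done(): hands the job in, once; it reports no verdict.
Readings, each from a call of its own:
- current_time(): time.
- current_joints(): joint angles.
- current_qd(): joint speeds.
- current_effort(): joint torques, N m.
- current_eef_pos(): TCP position.
- current_eef_rot(): TCP orientation.
- current_ft_force(): force on the tool from outside, world axes, zero at the start.
- current_torque(): the same for the moment, N m.
- current_finger_gap(): finger opening in mm.
Only numpy, scipy, OpenCV 4.12 (cv2) and the standard library are available. Lean on these libraries where they do the work, as an engineer would, in place of code of your own. Each camera call takes 0.05 s, during which the arm holds its last target.

## Working session

There is one attempt and no reset: what is moved stays moved. The work goes in short steps, each a Python script; the robot and the scene stay as the last script left them, time stands still between calls to the robot, and variables do not carry over. Pictures are saved under pics/ and viewed, and the job is handed in when it is done.

```bash
ls -la; mkdir -p pics; python3 - <<'E'
from station import *
import cv2,numpy as np
for n in ["scene","top","wrist"]:
    c=capture(n); cv2.imwrite(f"pics/{n}0.png",c["pixels"][:,:,::-1]); np.savez(f"{n}0.npz",**c)
    print(n,c["K"],c["k1"],c["xyz"],c["attitude"],c["z_map"].min(),c["z_map"].max())
print(current_time(),current_eef_rot(),current_finger_gap(),current_ft_force())
E
```

```text
total 12
drwxr-xr-x  3 agent agent 4096 Dec  6 08:55 .
drwxr-xr-x 23 root  root  4096 Dec  6 08:55 ..
drwxr-xr-x  2 agent agent 4096 Dec  6 08:55 pics
scene [[437.29423527   0.         315.14712204]
 [  0.         437.29423527 234.19460277]
 [  0.           0.           1.        ]] -0.06971562382522115 [877.00434562 490.67094737 536.77044143] [0.24358771 0.12120587 0.41780774 0.86683958] 0.0 3239.9353
top [[576.73423252   0.         313.66625624]
 [  0.         576.73423252 233.4807145 ]
 [  0.           0.           1.        ]] -0.11794820443788305 [ 385.7193983     7.8861924  1145.00736338] [ 0.70746932  0.06092498 -0.04818435 -0.70246251] 0.0 2092.0754
wrist [[367.24333421   0.         318.10889652]
 [  0.         367.24333421 239.39235445]
 [  0.           0.           1.        ]] -0.04048332241735949 [ 231.70143611 -637.74230969  383.36181122] [ 0.77816401 -0.11365576  0.09064241 -0.61100498] 0.0 1420.4506
0.15 [-8.65471794e-04  9.92819154e-01  1.19621799e-01 -6.68019623e-05] 88.25254439842848 [-0.90116836  0.10736215 -0.53636399]
```

View pics/top0.png

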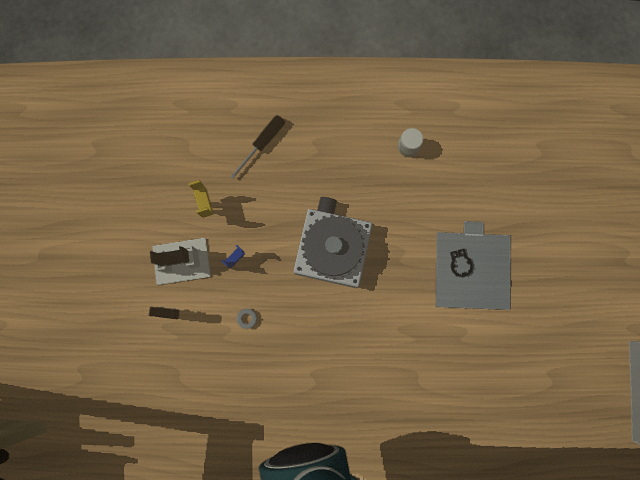

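View pics/scene0.png

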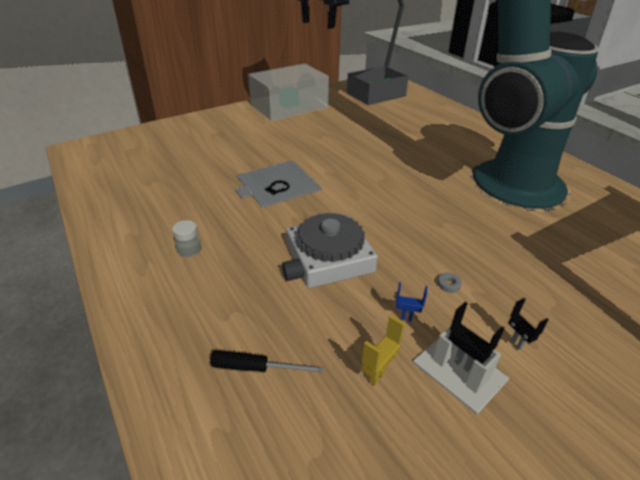

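View pics/wrist0.png

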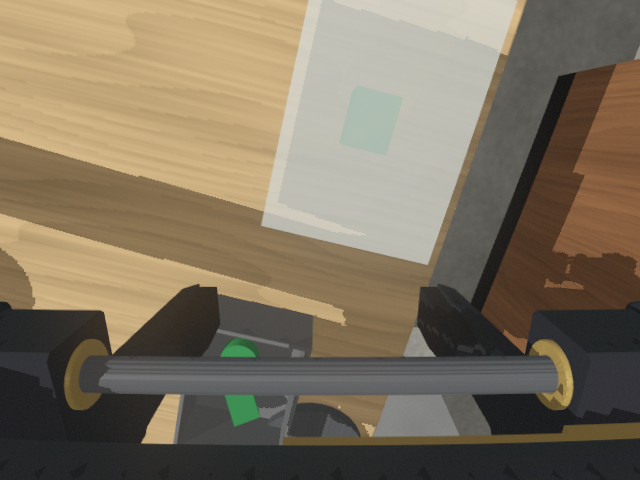

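The top view shows the stand with the black pliers at about (178,260), the drive spindle at (337,245), and the plate at (473,270) with the ring at (461,263), eyes up. A small black pair lies at (165,313). The blue and yellow pairs are decoys.

```bash
cat > h.py <<'E'
import numpy as np,cv2
from scipy.spatial.transform import Rotation as R
def Rm(c):
    q=c["attitude"]; return R.from_quat([q[1],q[2],q[3],q[0]]).as_matrix()
def rays(c,uv):
    uv=np.asarray(uv,float).reshape(-1,1,2)
    p=cv2.undistortPoints(uv,c["K"],np.array([float(c["k1"]),0,0,0,0])).reshape(-1,2)
    d=np.c_[p[:,0],-p[:,1],-np.ones(len(p))]
    return d@Rm(c).T
def onplane(c,uv,z):
    d=rays(c,uv); o=np.asarray(c["xyz"]); return o+d*((z-o[2])/d[:,2])[:,None]
def cloud(c):
    v,u=np.mgrid[0:480,0:640]
    d=rays(c,np.stack([u.ravel(),v.ravel()],1)); zm=np.asarray(c["z_map"]).ravel()
    P=np.asarray(c["xyz"])+d*zm[:,None]; P[zm==0]=np.nan
    return P.reshape(480,640,3)
def project(c,P):
    p=(np.asarray(P,float).reshape(-1,3)-c["xyz"])@Rm(c)
    s=np.c_[p[:,0]/-p[:,2],p[:,1]/p[:,2]]
    r2=(s**2).sum(1); s=s*(1+float(c["k1"])*r2)[:,None]
    return np.c_[c["K"][0,0]*s[:,0]+c["K"][0,2],c["K"][1,1]*s[:,1]+c["K"][1,2]]
def quat(yaw): # tool down, tool y axis at angle yaw+... tool x=(cos yaw, sin yaw), y=(sin yaw,-cos yaw)
    m=np.array([[np.cos(yaw),np.sin(yaw),0],[np.sin(yaw),-np.cos(yaw),0],[0,0,-1.]])
    q=R.from_matrix(m).as_quat(); return [q[3],q[0],q[1],q[2]]
def save(c,name,box=None,s=1):
    im=c["pixels"][:,:,::-1]
    if box: im=im[box[1]:box[3],box[0]:box[2]]
    im=cv2.resize(im,None,fx=s,fy=s,interpolation=cv2.INTER_CUBIC) if s!=1 else im
    cv2.imwrite("pics/"+name+".png",im)
def load(n): return dict(np.load(n+".npz"))
E
python3 - <<'E'
from h import *
c=load("top0"); P=cloud(c)
for n,(u,v) in dict(spindle=(337,245),wheel=(315,245),plate=(490,290),ringbit=(453,262),bench=(400,300),standbase=(200,275),pl=(170,257),small=(165,313),jar=(411,137),bear=(248,311)).items(): print(n,P[v,u].round(1))
# cat
save(c,"topL",(140,170,290,340),4); save(c,"topR",(420,205,530,325),5)
# lens on heights
z=P[...,2]; sp=(z>70)&(z<90); 
ys,xs=np.nonzero(sp&(np.abs(np.arange(640)-337)<25)[None]&(np.abs(np.arange(480)-245)<25)[:,None]); print("spindle top",P[ys,xs].mean(0),len(xs))
E
```

```text
spindle [530.2 -15.8  79. ]
wheel [532.4  25.5  60.8]
plate [ 451.6 -321.4    6. ]
ringbit [ 506.6 -247.4   11.1]
bench [ 432.  -143.    -3.4]
standbase [477.9 255.1   6.5]
pl [506.2 300.1  70.7]
small [400.9 311.   50. ]
jar [ 748.6 -161.8   56.2]
bear [407.6 156.2  14.2]
spindle top [531.22906068  -8.30208172  77.82335395] 233
```

```bash
python3 - <<'E'
from h import *
c=load("scene0"); save(c,"sceneL",(380,270,580,420),4)
E
```

```text
(no output)
```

View pics/topL.png

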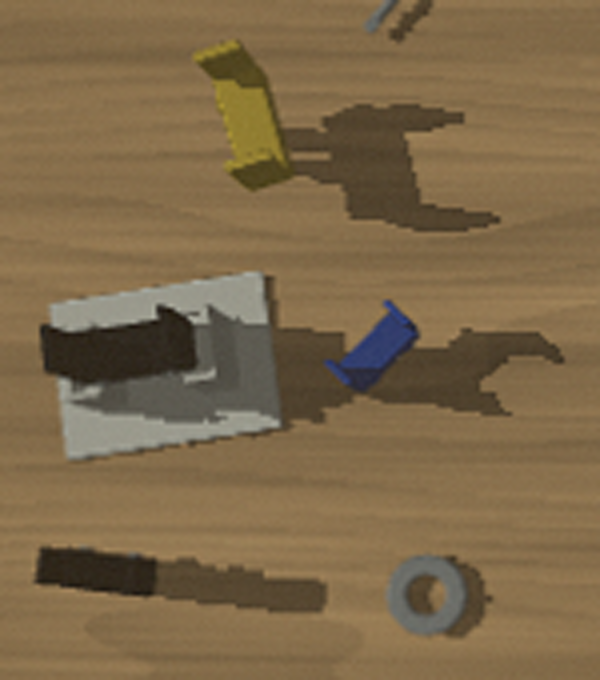

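View pics/topR.png

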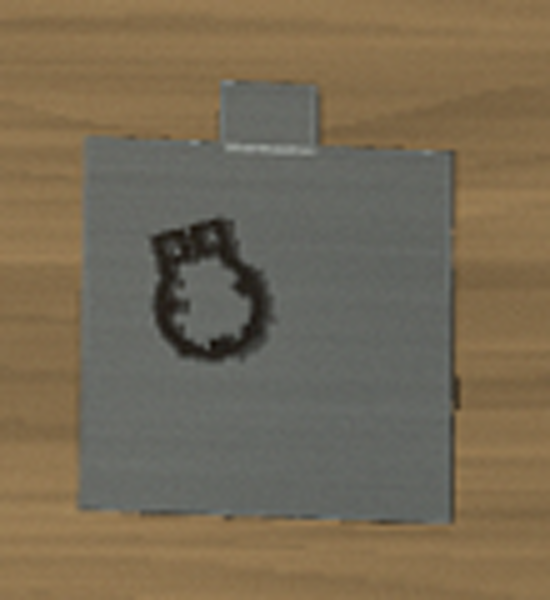

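View pics/sceneL.png

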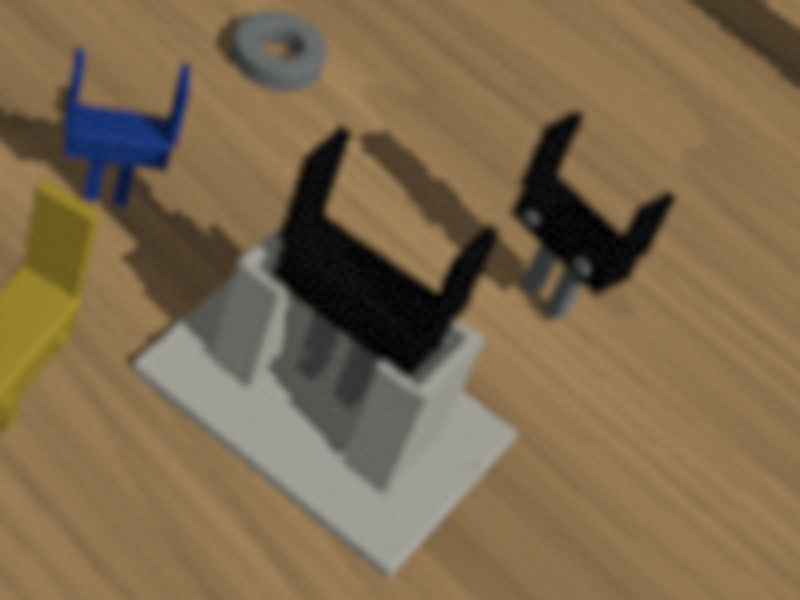

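```bash
python3 - <<'E'
from h import *
from station import *
c=load("wrist0")
q=current_eef_rot(); T=R.from_quat([q[1],q[2],q[3],q[0]]).as_matrix()
p=np.array(current_eef_pos())
print("cam in tool",T.T@(c["xyz"]-p)); print(T.T@Rm(c)); print(T)
t=load("top0"); P=cloud(t); px=t["pixels"].astype(int)
# stand base
import cv2
m=((px.min(2)>110)).astype(np.uint8); m[:, :145]=0; m[:,215:]=0; m[:230]=0;m[290:]=0
cs,_=cv2.findContours(m,0,2); k=max(cs,key=cv2.contourArea); ys,xs=np.nonzero(m)
w=onplane(t,np.c_[xs,ys],6)
print("stand",cv2.minAreaRect(w[:,:2].astype(np.float32)))
E
```

```text
cam in tool [  73.58652148   -0.17279937 -165.77505148]
[[-6.29572464e-04  9.57713716e-01  2.87722161e-01]
 [ 9.99999702e-01  4.74538034e-04  6.08575618e-04]
 [ 4.46306108e-04  2.87722458e-01 -9.57713730e-01]]
[[ 9.71381242e-01  2.37525510e-01 -3.39703121e-04]
 [ 2.37525741e-01 -9.71379752e-01  1.70253201e-03]
 [ 7.44140499e-05 -1.73449589e-03 -9.99998493e-01]]
stand ((506.03424072265625, 295.93511962890625), (79.48701477050781, 109.21807098388672), 9.449837684631348)
```

```bash
python3 - <<'E'
from h import *
from station import *
# rough ring
t=load("top0"); print(onplane(t,[[420+212/5,205+305/5],[420+192/5,205+240/5]],10))
for n,p,y in [("ra",(505,-255,150),0.25),("rb",(505,-255,150),0.25+np.pi)]:
    try:
        movep(p,quat(y)); c=capture("wrist"); np.savez(n+".npz",**c); save(c,n)
        print(n,current_time(),current_joints(),current_eef_pos())
    except Unreachable as e: print(n,e)
E
```

```text
[[ 498.84243886 -266.25688041   10.        ]
 [ 524.76440518 -258.95410291   10.        ]]
ra 2.125 [-5.13192868e-01  1.12200794e-01  1.91330701e+00 -2.76789342e-04
  1.11550751e+00  8.09032336e-01] [ 504.90954537 -256.06681395  150.2721069 ]
rb 4.825 [-5.11652765e-01  1.12069702e-01  1.91398940e+00 -9.75156981e-06
  1.11554528e+00 -2.33223186e+00] [ 504.982166   -255.009438    149.99949999]
```

View pics/ra.png

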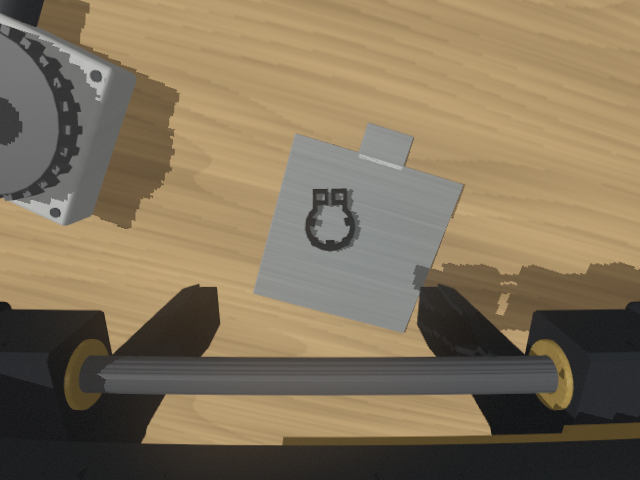

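View pics/rb.png

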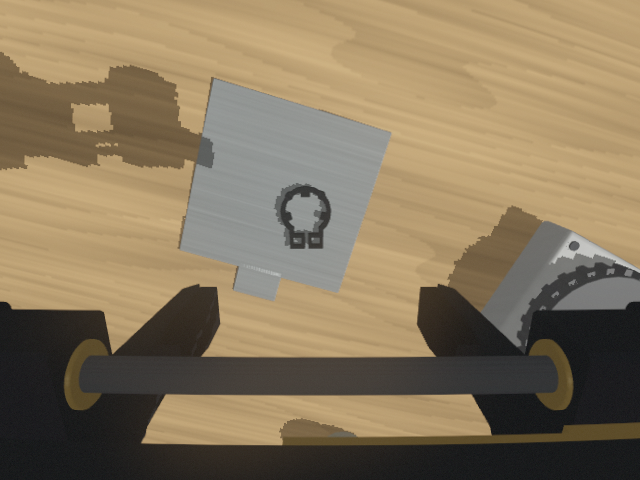

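In ra the ring's centre is at (330,222) with eyes at (320,197) and (339,197). In rb the centre is at (304,213) with eyes at (297,240) and (316,240). Next I'll find the eye holes by contour.

```bash
cat >> h.py <<'E'
def ringfind(c,box,s=6,thr=75,z=10.):
    x0,y0,x1,y1=box
    g=cv2.cvtColor(c["pixels"],cv2.COLOR_RGB2GRAY)[y0:y1,x0:x1]
    g=cv2.resize(g,None,fx=s,fy=s,interpolation=cv2.INTER_CUBIC)
    m=(g<thr).astype(np.uint8)
    cs,h=cv2.findContours(m,cv2.RETR_CCOMP,cv2.CHAIN_APPROX_NONE)
    i=max([i for i in range(len(cs)) if h[0][i][3]<0],key=lambda i:cv2.contourArea(cs[i]))
    out=[]
    for j in range(len(cs)):
        if h[0][j][3]==i:
            M=cv2.moments(cs[j])
            if M["m00"]>20*s*s*0.2: 
                uv=((np.array([M["m10"],M["m01"]])/M["m00"])+.5)/s-.5+[x0,y0]
                out.append((M["m00"]/s/s,uv,onplane(c,[uv],z)[0]))
    return sorted(out,key=lambda o:o[0]),m,cs[i]
E
python3 - <<'E'
from h import *
for n,b in [("ra",(295,180,370,260)),("rb",(265,175,340,260))]:
    c=load(n)
    g=cv2.cvtColor(c["pixels"],cv2.COLOR_RGB2GRAY); save(c,n+"z",b,6)
    for thr in (60,70,80,90):
        o,m,k=ringfind(c,b,thr=thr); 
        print(n,thr,[(round(a,1),u.round(1),p.round(1)) for a,u,p in o])
        if len(o)>=2: cv2.imwrite(f"pics/{n}m{thr}.png",m*255)
E
```

```text
ra 60 [(75.2, array([338.9, 196. ]), array([ 528.3, -268. ,   10. ])), (78.6, array([320.1, 196.5]), array([ 524. , -252.7,   10. ]))]
ra 70 [(62.4, array([339. , 196.2]), array([ 528.3, -268.1,   10. ])), (65.1, array([320.3, 196.6]), array([ 524. , -252.9,   10. ]))]
ra 80 [(53.3, array([339.1, 196.2]), array([ 528.3, -268.2,   10. ])), (56.5, array([320.4, 196.6]), array([ 524., -253.,   10.]))]
ra 90 [(44.6, array([339.4, 196.2]), array([ 528.3, -268.3,   10. ])), (47.2, array([320.6, 196.6]), array([ 524. , -253.1,   10. ]))]
rb 60 [(66.4, array([297. , 240.2]), array([ 526.6, -268.4,   10. ])), (71.2, array([315. , 239.8]), array([ 522.4, -253.2,   10. ]))]
rb 70 [(54.1, array([296.9, 240.2]), array([ 526.6, -268.5,   10. ])), (55.5, array([315. , 239.9]), array([ 522.4, -253.2,   10. ]))]
rb 80 [(45.8, array([296.8, 240.1]), array([ 526.6, -268.5,   10. ])), (46.7, array([315. , 239.8]), array([ 522.4, -253.2,   10. ]))]
rb 90 [(36.1, array([296.7, 239.9]), array([ 526.4, -268.7,   10. ])), (38.9, array([314.9, 239.8]), array([ 522.4, -253.3,   10. ]))]
```

View pics/rbz.png

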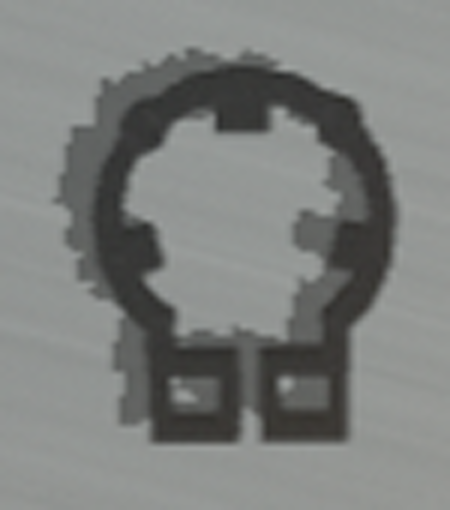

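```bash
python3 - <<'E'
from h import *
from station import *
for n,p,y in [("da",(530,-8,210),np.pi),("db",(530,-8,210),0.),("sa",(506,296,250),0.165+np.pi)]:
    try:
        movep(p,quat(y)); wait(.15); c=capture("wrist"); np.savez(n+".npz",**c); save(c,n)
        print(n,current_time(),current_joints().round(3) if hasattr(current_joints(),'round') else current_joints(),current_eef_pos())
    except Unreachable as e: print(n,e)
E
```

```text
da 6.025 [-0.064 -0.005  1.922 -0.     1.224 -1.633] [529.83250188  -9.17807501 209.4645021 ]
db 8.875 [-0.062 -0.005  1.922  0.     1.225  1.509] [530.02389632  -7.98603288 210.00333638]
sa 11.4167 [ 0.486  0.079  1.761 -0.     1.302 -1.249] [506.09387956 295.73108567 249.98875409]
```

View pics/da.png

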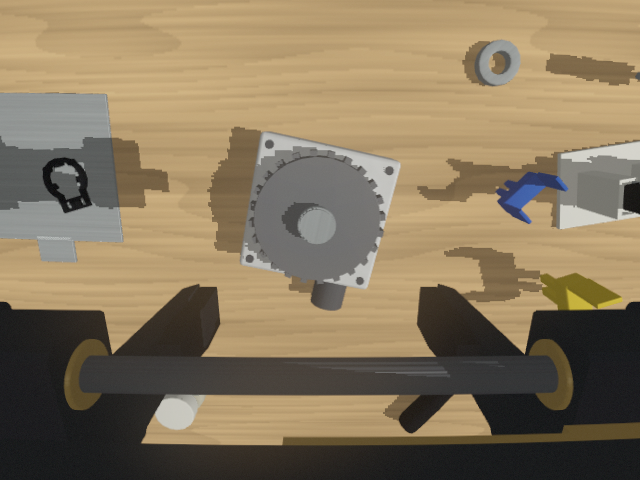

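View pics/sa.png

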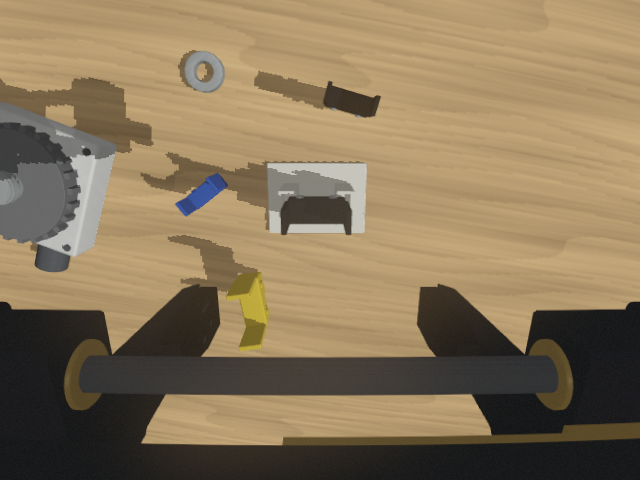

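da shows the spindle top at (317,226). sa shows the stand base at (267-366, 162-234), aligned with the image, with the pliers' housing and handles at (281-352, 195-235).

```bash
python3 - <<'E'
from h import *
for n in ["da","db"]:
    c=load(n); uv=project(c,[[530,-9,78.8]])[0].astype(int); print(n,uv)
    save(c,n+"z",(uv[0]-60,uv[1]-50,uv[0]+60,uv[1]+50),6)
    P=cloud(c); z=P[...,2]; v,u=np.mgrid[0:480,0:640]
    m=(abs(z-78.8)<5)&(abs(u-uv[0])<40)&(abs(v-uv[1])<40); ys,xs=np.nonzero(m); w=onplane(c,np.c_[xs,ys],78.8)
    ce,r=cv2.minEnclosingCircle(w[:,:2].astype(np.float32)); print("top cloud",np.median(z[m]),ce,r,w.mean(0),np.sqrt(len(xs)),)
c=load("sa"); px=c["pixels"].astype(int); P=cloud(c)
m=(px.min(2)>140).astype(np.uint8); m[:155]=0;m[240:]=0;m[:,:255]=0;m[:,375:]=0
ys,xs=np.nonzero(m); w=onplane(c,np.c_[xs,ys],6); print("stand",cv2.minAreaRect(w[:,:2].astype(np.float32)))
save(c,"saz",(250,150,380,245),6)
v,u=np.mgrid[0:480,0:640]
b=(px.max(2)<75)&(v>180)&(v<245)&(u>270)&(u<365)
for zz,tol in ((75,4),(116,4)):
    k=b&(abs(P[...,2]-zz)<tol); ys,xs=np.nonzero(k)
    if len(xs): w=onplane(c,np.c_[xs,ys],zz); print(zz,len(xs),np.median(P[...,2][k]),cv2.minAreaRect(w[:,:2].astype(np.float32)))
E
```

```text
da [318 223]
top cloud 78.51170977266483 (531.2984008789062, -10.499781608581543) 16.148027420043945 [531.26899944 -10.3967119   78.8       ] 33.436506994600975
db [319 221]
top cloud 78.5079526110676 (533.01611328125, -10.745013236999512) 16.189767837524414 [533.04531879 -10.86779755  78.8       ] 33.734255586866
stand ((506.1982116699219, 293.9891357421875), (78.75272369384766, 110.24006652832031), 9.377080917358398)
75 1292 74.82275894308802 ((505.4356384277344, 293.1965637207031), (22.241104125976562, 55.4812126159668), 9.377664566040039)
116 263 115.65223899753522 ((505.4988708496094, 293.56085205078125), (20.75558090209961, 58.32176208496094), 9.37945556640625)
```

View pics/saz.png

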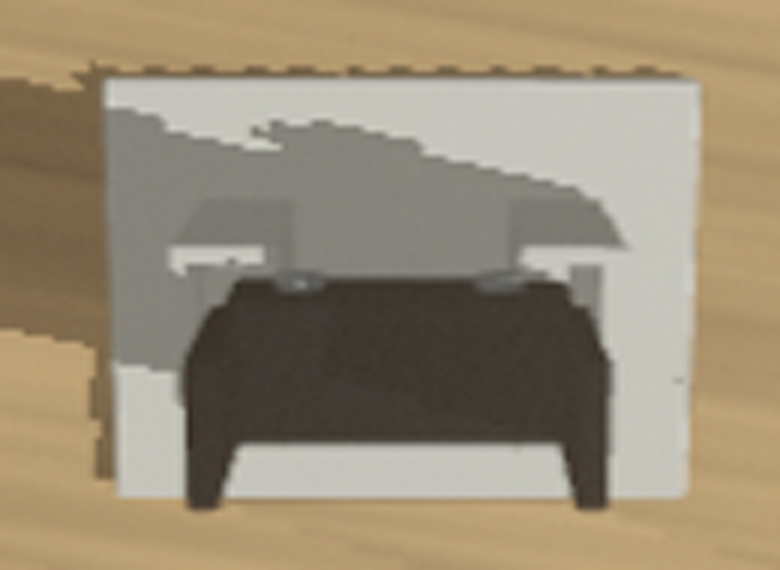

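View pics/daz.png

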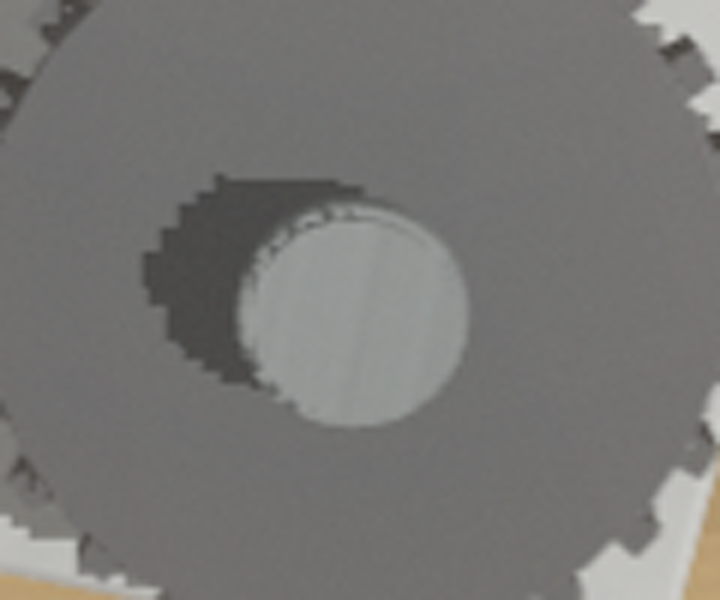

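View pics/dbz.png

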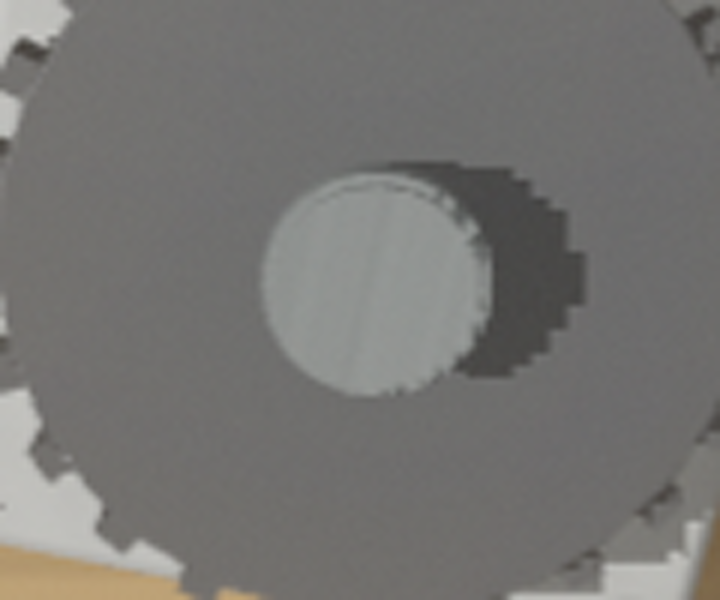

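```bash
python3 - <<'E'
from h import *
from station import *
q=quat(0.1637+np.pi)
movep([506.2,293.5,150],q); command_gripper(88)
f=movel([506.2,293.5,80],feed=60,until_force=8); print(f,current_eef_pos())
if not f:
    wait(.2); np.save("f0.npy",current_ft_force()); print(command_gripper(58.8,force=30)); wait(.3); print(current_finger_gap(),current_ft_force(),np.load("f0.npy"),current_eef_pos(),current_time())
E
```

```text
False [506.6424362  293.73996553  80.58383658]
False
58.89204543162414 [-0.14102073  0.22390329  1.66930915] [-0.38742969  0.65229324  0.54564009] [506.2116898  293.54570864  80.09343825] 14.525
```

```bash
python3 - <<'E'
from h import *
from station import *
movel([506.2,293.5,165],feed=100); wait(.2)
print(current_finger_gap(),current_ft_force(),current_time())
c=capture("wrist"); np.savez("ha.npz",**c); save(c,"ha")
c=capture("scene"); np.savez("hs.npz",**c); save(c,"hs")
E
```

```text
58.46065838365527 [-0.25217211  0.09201098 -1.42937656] 15.725
```

View pics/ha.png

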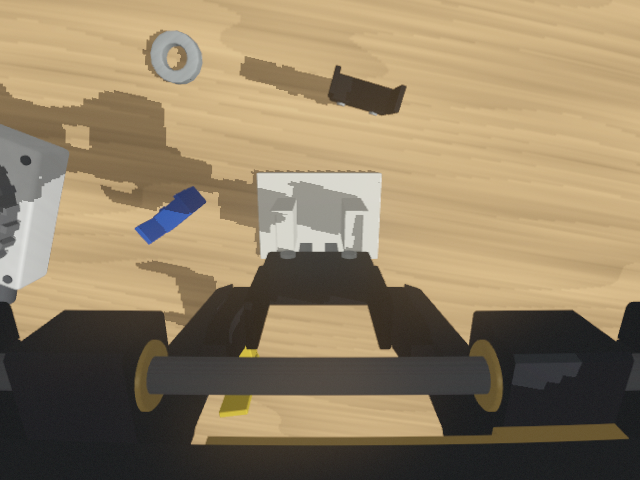

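View pics/hs.png

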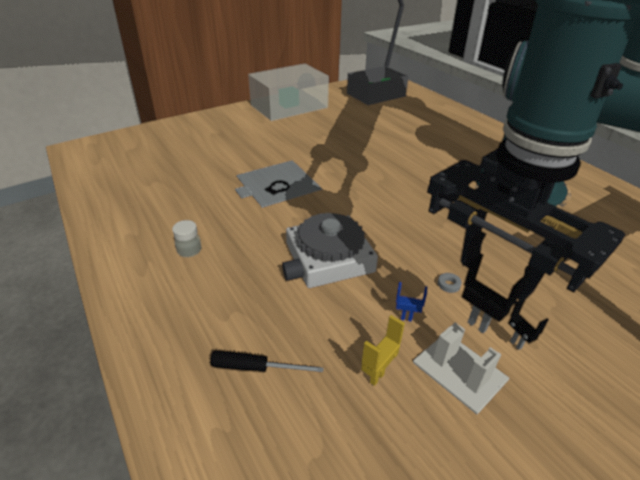

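The pliers are in the gripper and clear of the stand. The leg ends show just past the housing at about (305,247) and (331,247) in the wrist view.

```bash
python3 - <<'E'
from h import *
c=load("ha"); save(c,"haz",(270,215,370,275),8)
P=cloud(c)
for u in (305,306,331,332):
    for v in range(236,256,2): print(u,v,P[v,u].round(1),end=" ")
    print()
T=np.array([506.2,293.5,165]); yaw=.1637+np.pi; x=np.array([np.cos(yaw),np.sin(yaw),0]); y=np.array([np.sin(yaw),-np.cos(yaw),0])
for name,dx,dz in (("tip",0,70),("pinbase",0,65),("legfront",4,65),("leghousing",4,25),("house",12,25)):
    print(name,[project(c,T+dx*x+s*8.7*y-[0,0,dz]).round(1) for s in (-1,1)])
E
```

```text
305 236 [526.3 284.4   5.4] 305 238 [527.9 284.7   6.7] 305 240 [529.8 285.    6.4] 305 242 [532.1 285.3   5.4] 305 244 [503.4 284.3 102.6] 305 246 [503.7 284.4 105.9] 305 248 [503.5 284.6 110.7] 305 250 [503.6 284.7 114.3] 305 252 [495.2 284.4 142.9] 305 254 [495.4 284.5 145.5] 
306 236 [525.8 285.3   6.6] 306 238 [527.8 285.6   6.3] 306 240 [529.7 285.9   6.5] 306 242 [532.  286.2   5.1] 306 244 [503.4 284.9 102.3] 306 246 [503.7 285.1 105.6] 306 248 [503.4 285.2 110.6] 306 250 [503.3 285.3 115. ] 306 252 [495.1 284.9 142.8] 306 254 [495.2 285.1 145.8] 
331 236 [522.1 307.9   6.8] 331 238 [524.1 308.2   6.4] 331 240 [526.1 308.6   5.9] 331 242 [528.1 309.    5.5] 331 244 [500.7 300.9 102.5] 331 246 [500.7 300.8 107. ] 331 248 [500.8 300.7 110.7] 331 250 [500.7 300.5 115.2] 331 252 [493.1 298.2 142.4] 331 254 [493.  298.1 146.1] 
332 236 [522.2 308.9   5.9] 332 238 [524.1 309.2   5.6] 332 240 [525.9 309.5   6.1] 332 242 [527.4 309.7   7.4] 332 244 [500.7 301.6 102.3] 332 246 [500.7 301.4 106.6] 332 248 [500.5 301.2 111.3] 332 250 [500.7 301.1 114.7] 332 252 [493.  298.8 142.3] 332 254 [493.  298.6 145.9] 
tip [array([[305.4, 246.7]]), array([[331.3, 246.7]])]
pinbase [array([[305.1, 249. ]]), array([[331.5, 249. ]])]
legfront [array([[305.1, 243.2]]), array([[331.6, 243.2]])]
leghousing [array([[302.6, 264.6]]), array([[334.1, 264.6]])]
house [array([[302.4, 250.9]]), array([[334.3, 250.9]])]
```

View pics/haz.png

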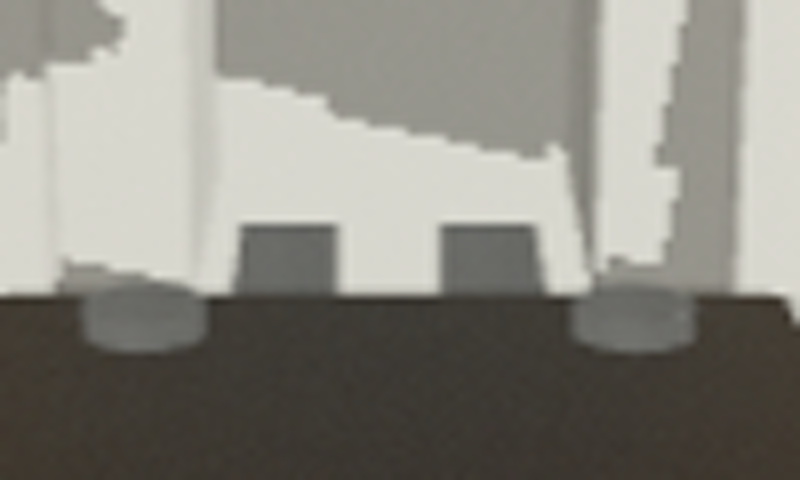

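```bash
python3 - <<'E'
from h import *
from station import *
yaw=.275+np.pi; q=quat(yaw)
movel([506.2,293.5,205],feed=150)
movep([525,-260.8,150],q); wait(.15)
movel([525,-260.8,90],feed=100); wait(.35)
print(current_eef_pos(),current_finger_gap(),current_ft_force(),current_time())
c=capture("wrist"); np.savez("ia.npz",**c); save(c,"ia"); save(c,"iaz",(270,180,370,255),8)
p=np.array(current_eef_pos()); x=np.array([np.cos(yaw),np.sin(yaw),0]); y=np.array([np.sin(yaw),-np.cos(yaw),0])
print([project(c,p+4*x+s*8.5*y-[0,0,65])[0].round(1) for s in (-1,1)])
c=capture("top"); np.savez("it.npz",**c); save(c,"itz",(410,195,540,295),6)
c=capture("scene"); np.savez("is.npz",**c); save(c,"isz",(220,120,350,220),6)
E
```

```text
[ 525.33602613 -260.9778546    90.6042081 ] 59.11914365969051 [-0.51519903 -0.65836071 -1.51497761] 19.5
[array([305.1, 241.5]), array([331. , 241.5])]
```

View pics/iaz.png

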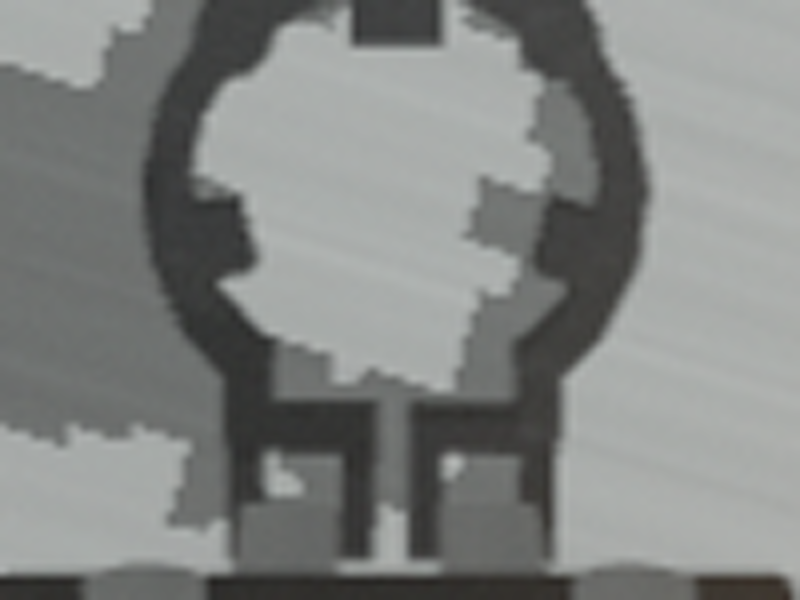

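View pics/isz.png

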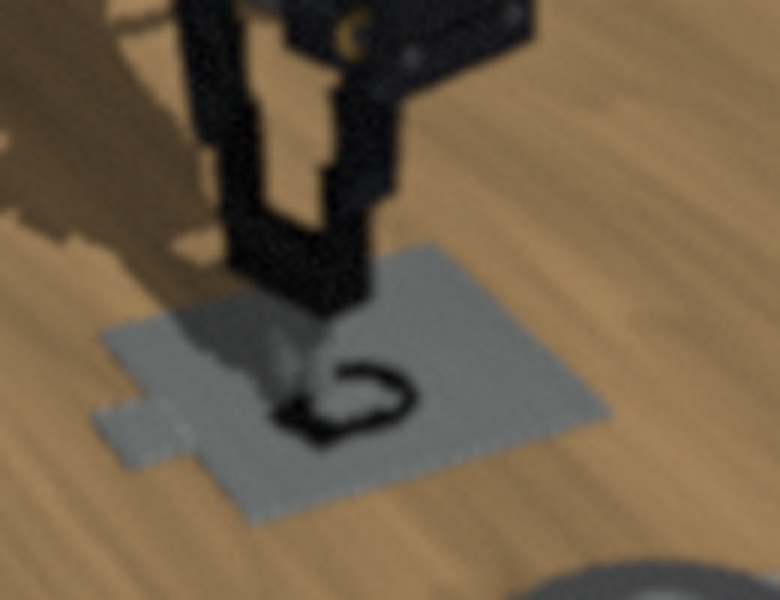

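```bash
python3 - <<'E'
from h import *
from station import *
c=load("ia"); yaw=.275+np.pi; x=np.array([np.cos(yaw),np.sin(yaw),0]); y=np.array([np.sin(yaw),-np.cos(yaw),0])
print(current_eef_pos(),current_time())
p=np.array(current_eef_pos())
cu=lambda col:270+(col+.5)/8-.5
cv=lambda r:180+(r+.5)/8-.5
E=onplane(c,[[cu(393),cv(402)]],10)[0]-6.5*x
L=onplane(c,[[cu(389.5),cv(500)]],p[2]-65)[0]-4*x
print(E,L,"need shift x,y:",(E-L)@x,(E-L)@y)
B=onplane(c,[[cu(396),cv(44)]],10)[0]; print("back lug to eye along x (expect 39.2)",(B-E)@x)
E
```

```text
[ 525.08506259 -260.86369801   90.21688891] 19.65
[ 523.95978247 -260.87274269   10.        ] [ 525.69072106 -260.69969432   25.21688891] need shift x,y: 1.7128896654411185 0.3034849560614752
back lug to eye along x (expect 39.2) 37.65059376812199
```

```bash
python3 - <<'E'
from h import *
from station import *
movel([524.78,-260.55,83],feed=40); wait(.4); print(current_eef_pos(),current_ft_force())
f=movel([524.78,-260.55,74.5],feed=12,until_force=3); print(f,current_eef_pos(),current_ft_force()); wait(.15)
print(current_eef_pos(),current_ft_force(),current_finger_gap(),current_time())
c=capture("wrist"); np.savez("ja.npz",**c); save(c,"jaz",(270,180,370,255),8)
E
```

```text
[ 524.87703108 -260.63656093   83.1286347 ] [-0.67650545  0.38572788 -1.92060832]
True [ 524.62516551 -260.4818123    74.98529566] [-0.0490034  -0.20900993  4.95702517]
[ 524.64933448 -260.47656421   74.98999741] [-0.25993194 -0.01479865  5.76078943] 58.67924776181729 21.1667
```

View pics/jaz.png

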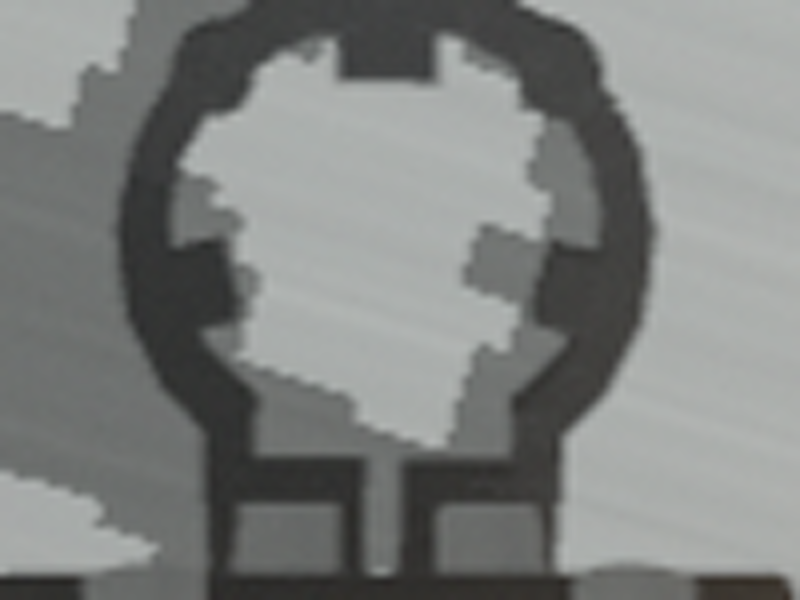

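Contact came at TCP z 75.0, exactly where the legs meet the eyes, so the pins are in. I'll spread the ring in stages.

```bash
python3 - <<'E'
from h import *
from station import *
movel([524.7,-260.5,75.3],feed=10); wait(.2); print(current_ft_force())
for g in (50,40,33,29,26.5):
    command_gripper(g,force=35); print(g,current_finger_gap(),np.round(current_ft_force(),2),current_time())
wait(.2); print(current_finger_gap(),np.round(current_ft_force(),2),current_eef_pos())
c=capture("wrist"); np.savez("ka.npz",**c); save(c,"kaz",(230,150,410,270),4)
E
```

```text
[-0.40036588 -0.08646664  0.12903608]
50 50.18596419626024 [-0.85  2.67  1.03] 22.1083
40 40.01759443698892 [0.36 2.09 1.29] 22.4667
33 33.16838946044432 [-0.4   1.23  1.27] 22.7833
29 29.345580817985702 [0.21 0.39 0.87] 23.0583
26.5 26.68647429486922 [-1.11  0.98  0.36] 23.3083
26.686919804854465 [-0.23  1.32  0.45] [ 524.64448225 -260.51366818   75.24192945]
```

View pics/kaz.png

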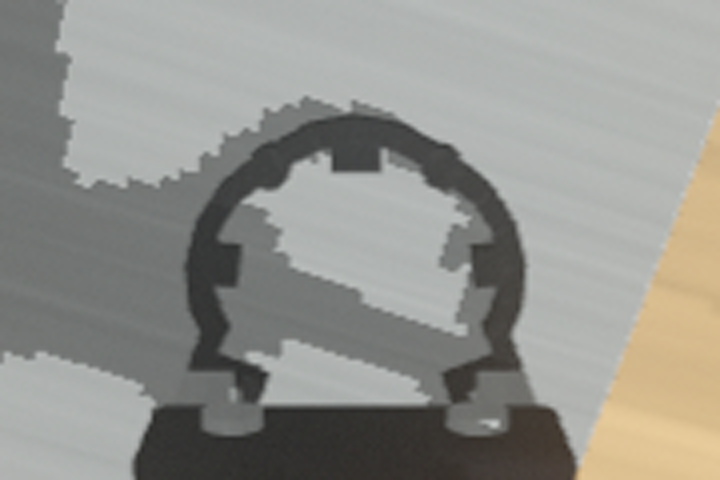

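The ring is spread evenly, with pins about 49.3 mm apart and eyes about 47 mm. Now the lift.

```bash
python3 - <<'E'
from h import *
from station import *
movel([524.7,-260.5,90],feed=30); movel([524.7,-260.5,160],feed=80); wait(.3)
print(current_finger_gap(),np.round(current_ft_force(),2),current_eef_pos(),current_time())
c=capture("wrist"); np.savez("la.npz",**c); save(c,"laz",(230,150,410,270),4)
c=capture("scene"); np.savez("ls.npz",**c); save(c,"lsz",(220,80,350,200),6)
E
```

```text
26.512871818046317 [ 0.27 -0.42 -1.79] [ 524.44873417 -260.35070266  159.45883075] 25.525
```

View pics/laz.png

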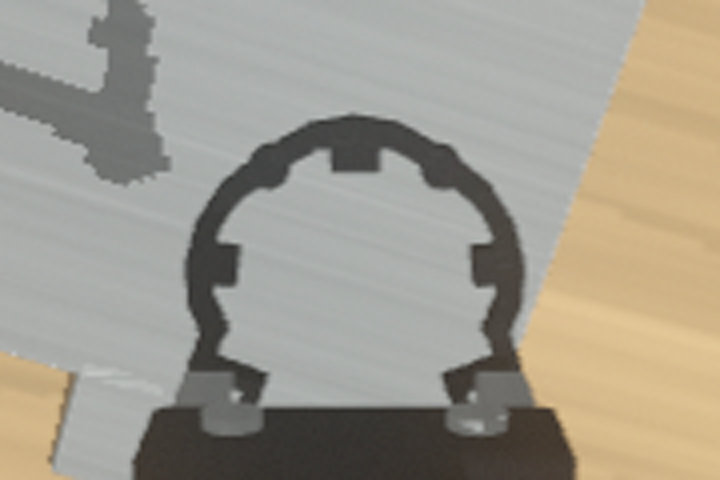

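View pics/lsz.png

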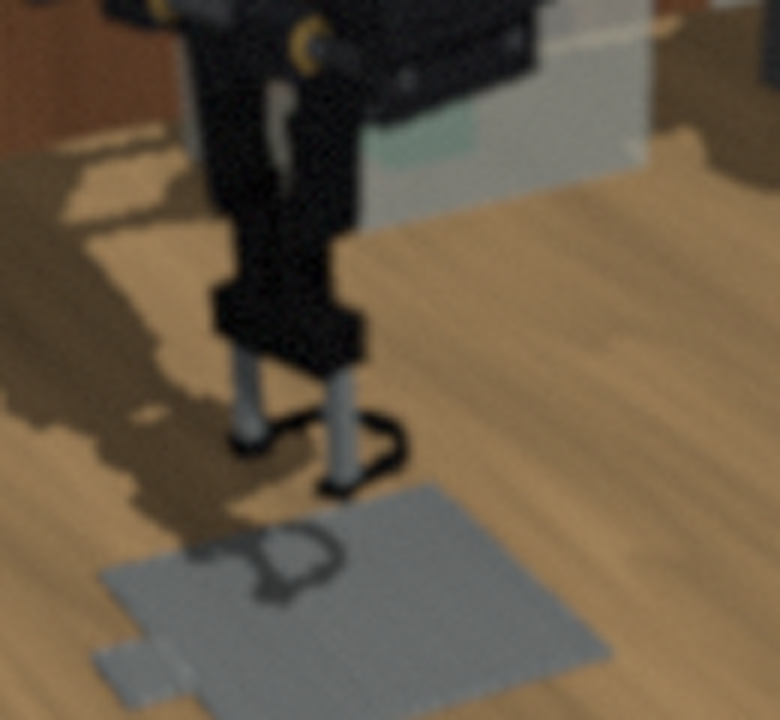

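```bash
python3 - <<'E'
from h import *
from station import *
c=load("la"); yaw=.275+np.pi; x=np.array([np.cos(yaw),np.sin(yaw),0]); y=np.array([np.sin(yaw),-np.cos(yaw),0])
p=np.array([524.45,-260.35,159.46])
L=onplane(c,[[230+(355.5+.5)/4-.5,150+(172+.5)/4-.5]],p[2]-65)[0]-p
lx,ly=L@x-.86,L@y; print("lug tool x,y",lx,ly)
ax=lx-17.2
S=np.array([532.15,-10.6])
# tool at yaw pi: x=(-1,0), y=(0,1)
tgt=[S[0]+ax, S[1]-ly]; print("target",tgt); np.save("tgt.npy",tgt)
q=quat(np.pi)
movel([524.7,-260.5,190],feed=100)
movel([tgt[0],tgt[1],190],rot=q,feed=180); wait(.2)
movel([tgt[0],tgt[1],163],feed=60); wait(.5)
print(current_eef_pos(),current_finger_gap(),current_time(),np.round(current_ft_force(),2))
c=capture("wrist"); c["p"]=current_eef_pos(); np.savez("ma.npz",**c); save(c,"maz",(230,150,410,270),4)
c=capture("scene"); np.savez("ms.npz",**c); save(c,"msz",(260,130,400,270),5)
E
```

```text
lug tool x,y 35.79577829349872 0.5834292718286163
target [np.float64(550.7457782934987), np.float64(-11.183429271828615)]
[550.82612308 -11.17468138 163.16463859] 26.709049195954613 28.9167 [ 0.2   0.32 -1.41]
```

View pics/maz.png

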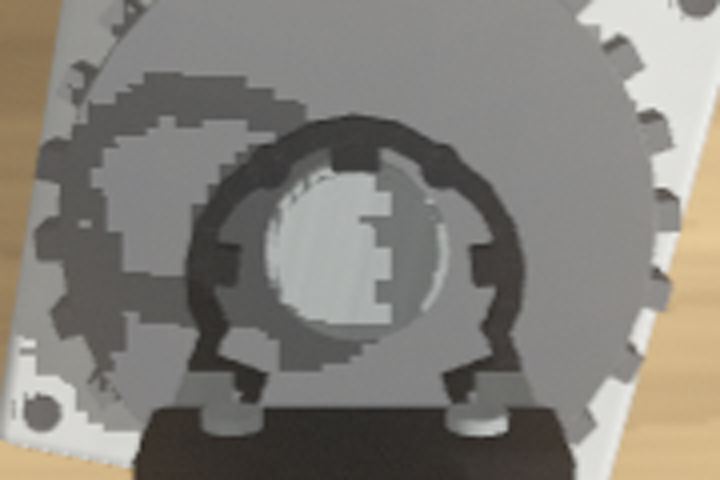

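View pics/msz.png

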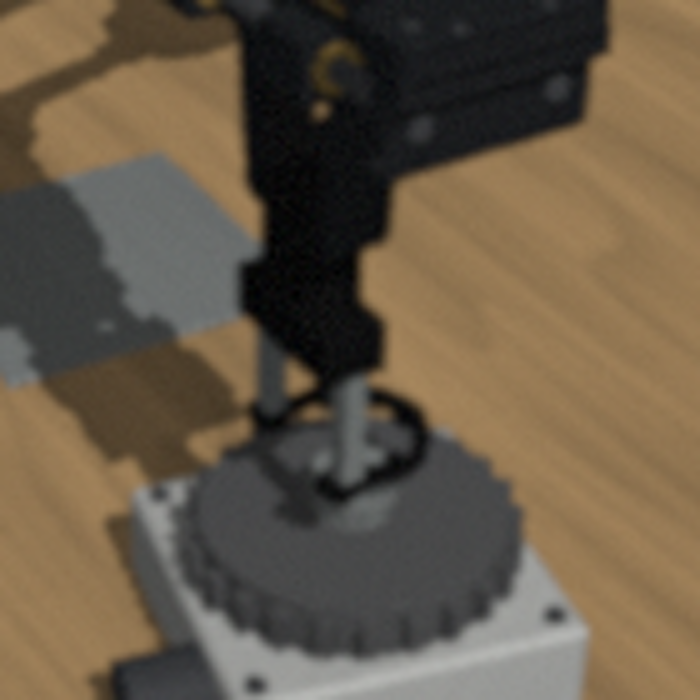

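```bash
python3 - <<'E'
from h import *
c=load("ma"); p=np.array(c["p"]); P=cloud(c); z=P[...,2]
v,u=np.mgrid[0:480,0:640]
m=((abs(z-78)<4)&(u>285)&(u<350)&(v>185)&(v<245)).astype(np.uint8)
m=cv2.morphologyEx(m,cv2.MORPH_OPEN,np.ones((3,3)))
cs,_=cv2.findContours(m,0,1); k=max(cs,key=cv2.contourArea)[:,0]
w=onplane(c,k,77)[:,:2]; w=w[w[:,0]>530]
from scipy.optimize import least_squares
f=least_squares(lambda s:np.hypot(*(w-s[:2]).T)-s[2],[532,-10,16],loss="soft_l1"); print("spindle",f.x, len(w),w.max(0),w.min(0))
S=f.x[:2]
def pt(cx,cy,zz): return onplane(c,[[230+(cx+.5)/4-.5,150+(cy+.5)/4-.5]],zz)[0]
zt=p[2]-65
print("ring z cloud",[z[int(150+r/4),int(230+cc/4)].round(1) for cc,r in ((355,130),(228,265),(485,265),(205,320))], "exp top",zt)
L=pt(355.5,172,zt); A=pt(239,265,zt); B=pt(471,265,zt); print(L,A,B)
print("axis dist behind lug (want 17.2):",S[0]-L[0]," lateral:",S[1]-(A[1]+B[1])/2,S[1]-L[1], "arm lugs",B[1]-A[1])
# visible extremes of mask by column
ys,xs=np.nonzero(m); print(xs.min(),xs.max(),ys.min(),ys.max())
E
```

```text
spindle [532.24144067 -10.38517557  15.50063941] 71 [547.57971897   4.9157198 ] [530.09534634 -26.07588471]
ring z cloud [np.float64(96.3), np.float64(96.6), np.float64(97.6), np.float64(97.5)] exp top 98.11211144099772
[514.33811043 -10.957168    98.11211144] [529.40581698 -29.73532818  98.11211144] [529.42938318   7.65153525  98.11211144]
axis dist behind lug (want 17.2): 17.903330240223454  lateral: 0.6567208961626623 0.571992430850381 arm lugs 37.386863432268605
297 341 191 234
```

The ring is centred over the spindle within tolerance, about 0.3 mm off in y. I'll apply that shift and descend by feel.

```bash
python3 - <<'E'
from h import *
from station import *
X,Y=550.75,-10.83
movel([X,Y,153],feed=40); wait(.4); print(current_eef_pos(),np.round(current_ft_force(),2))
f=movel([X,Y,132.6],feed=12,until_force=2.5); print(f,current_eef_pos(),np.round(current_ft_force(),2))
wait(.15); print(current_eef_pos(),np.round(current_ft_force(),2),current_finger_gap(),current_time())
c=capture("wrist"); c["p"]=current_eef_pos(); np.savez("na.npz",**c); save(c,"naz",(230,150,410,270),4)
c=capture("scene"); np.savez("ns.npz",**c); save(c,"nsz",(260,150,400,290),5)
E
```

```text
[550.86457737 -10.81958939 153.17700118] [-0.24  0.81 -2.25]
True [550.89308253 -10.8301486  133.11247782] [0.46 0.41 3.98]
[550.9236968  -10.80757523 133.12749519] [0.18 0.82 5.18] 26.657542928284123 31.5583
```

View pics/naz.png

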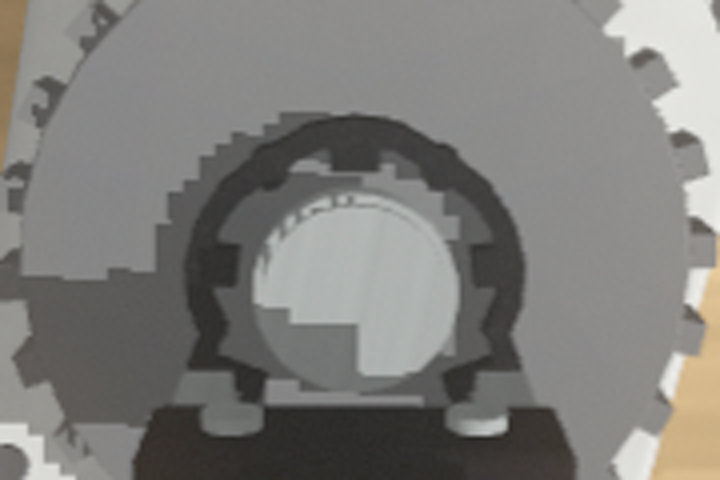

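View pics/nsz.png

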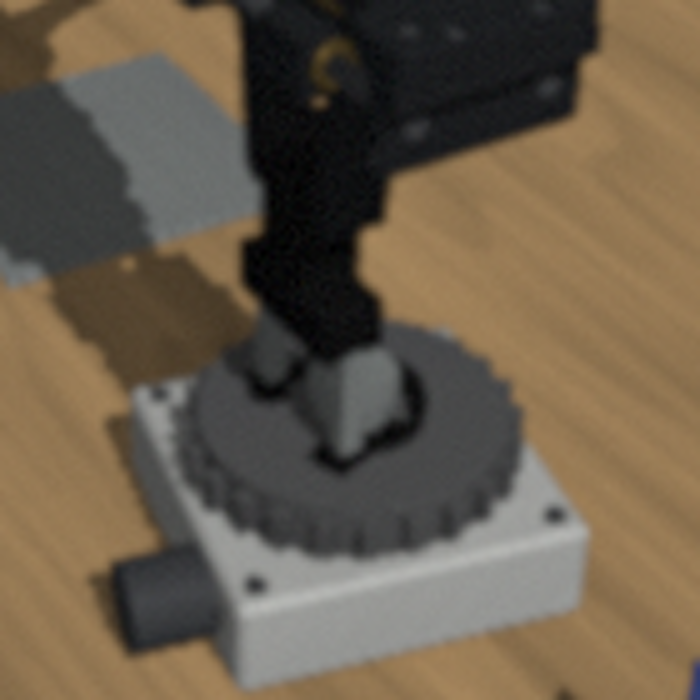

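The ring lies on the wheel: contact at TCP z 133.1, where 133 was expected. Now I'll ease the load and draw it towards its eyes.

```bash
python3 - <<'E'
from h import *
from station import *
X,Y=550.75,-10.83
movel([X,Y,133.8],feed=8); wait(.35); p=current_eef_pos(); print(p,np.round(current_ft_force(),2))
f=movel([X+8,Y,133.8],feed=5,until_force=2.5); print(f,current_eef_pos(),np.round(current_ft_force(),2)); wait(.1)
print(current_eef_pos(),np.round(current_ft_force(),2),current_finger_gap(),current_time())
c=capture("wrist"); c["p"]=current_eef_pos(); np.savez("oa.npz",**c); save(c,"oaz",(230,150,410,270),4)
E
```

```text
[550.55546928 -10.81567206 133.54577268] [ 0.31 -0.23 -2.04]
False [558.68764362 -10.82615571 133.80559703] [-1.76 -0.05 -1.79]
[558.70452817 -10.83540315 133.81007889] [-1.99 -0.56 -2.05] 26.776531009016047 34.3083
```

View pics/oaz.png

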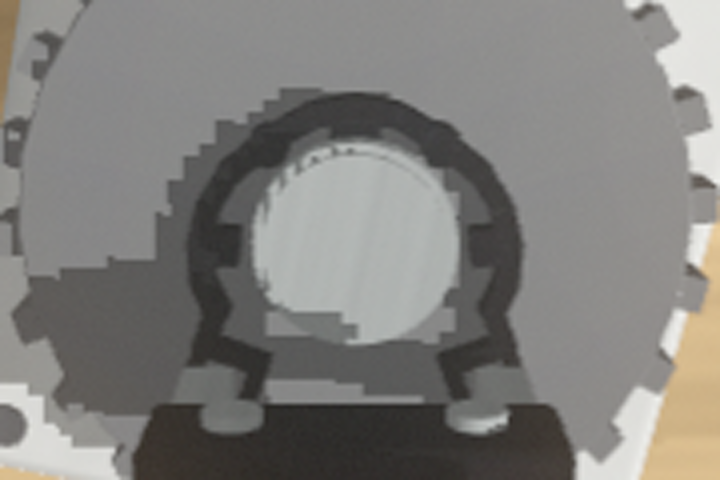

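The spindle-to-back distance shrank by about 3.7 mm (17.2 to 13.5), with a steady 2 N pull, so the back lug is on the groove floor. I'll let the ring close in stages.

```bash
python3 - <<'E'
from h import *
from station import *
for g in (34,42,50,55,57):
    command_gripper(g,force=35); print(g,round(current_finger_gap(),2),np.round(current_ft_force(),2),np.round(current_eef_pos(),2),current_time())
wait(.2); print(np.round(current_ft_force(),2))
c=capture("wrist"); c["p"]=current_eef_pos(); np.savez("pa.npz",**c); save(c,"paz",(230,150,410,270),4)
E
```

```text
34 34.05 [-1.35  0.16 -1.44] [559.14 -10.83 134.02] 34.6833
42 42.31 [-1.08  0.1  -1.97] [559.18 -10.83 134.03] 35.0083
50 50.19 [ 0.22  0.06 -1.54] [558.86 -10.86 133.86] 35.3333
55 55.41 [ 0.01 -0.13 -1.16] [558.71 -10.81 133.8 ] 35.625
57 56.95 [ 0.67  0.04 -1.52] [558.69 -10.88 133.76] 35.8667
[ 0.16  0.2  -1.94]
```

View pics/paz.png

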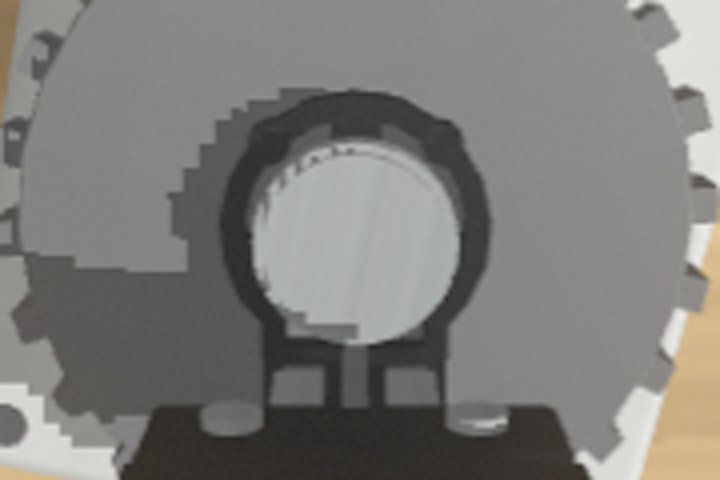

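```bash
python3 - <<'E'
from h import *
from station import *
p=current_eef_pos()
f=movel([563,-10.83,133.8],feed=6,until_force=2.8); print(f,current_eef_pos(),np.round(current_ft_force(),2))
movel([559.2,-10.83,133.8],feed=15); wait(.35)
print(np.round(current_ft_force(),2),current_eef_pos(),current_finger_gap())
c=capture("wrist"); c["p"]=current_eef_pos(); np.savez("qa.npz",**c); save(c,"qaz",(230,150,410,270),4); print(current_time())
E
```

```text
False [562.96800776 -10.82334919 133.77992245] [-1.54  0.1  -1.51]
[ 0.78  0.22 -0.76] [559.49083688 -10.84015382 133.97022758] 57.301257950459394
37.775
```

View pics/qaz.png

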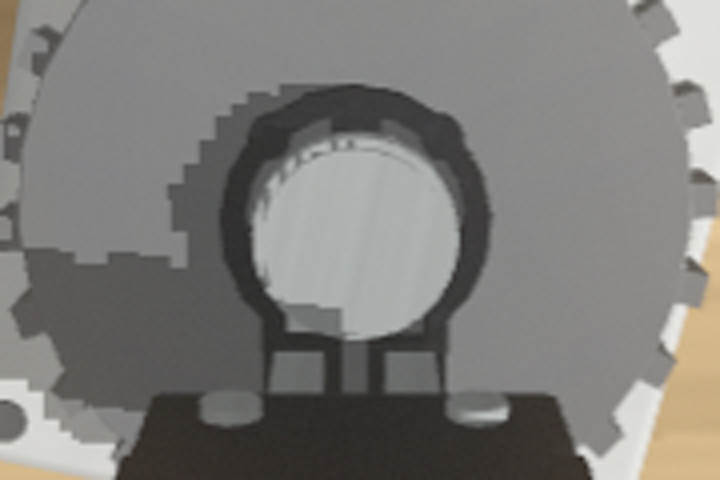

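While nudging, the pliers pivoted about 0.045 rad in the jaws: the leg ends sit about 4 mm ahead, the housing about 2 mm. I'll re-nudge with that in mind, back off by half the pin play and lift out.

```bash
python3 - <<'E'
from h import *
from station import *
command_gripper(57,force=35); print(np.round(current_ft_force(),2))
f=movel([563.6,-10.83,133.8],feed=6,until_force=1.8); p=np.array(current_eef_pos()); print(f,p,np.round(current_ft_force(),2))
wait(.1);print(np.round(current_ft_force(),2))
movel([p[0]-1.2,-10.83,133.8],feed=10); wait(.3)
print(np.round(current_ft_force(),2),current_eef_pos(),current_finger_gap())
c=capture("wrist"); c["p"]=current_eef_pos(); np.savez("ta.npz",**c); save(c,"taz",(230,150,410,270),4); print(current_time())
E
```

```text
[ 1.14  0.09 -0.73]
True [562.58294258 -10.81131674 133.1425952 ] [ 0.55 -0.5   2.78]
[-0.09 -0.06  3.3 ]
[-1.25  0.15 -2.26] [561.0235883  -10.79272624 133.41649228] 57.505848135893736
39.4333
```

View pics/taz.png

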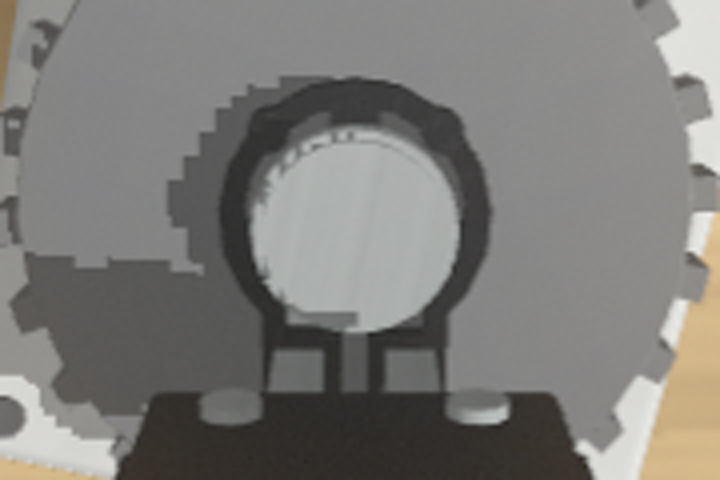

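```bash
python3 - <<'E'
from h import *
from station import *
movel([560.6,-10.83,134.0],feed=10); wait(.2); print(np.round(current_ft_force(),2))
movel([560.6,-10.83,142],feed=15); print(np.round(current_ft_force(),2))
movel([560.6,-10.83,190],feed=80); wait(.2); print(np.round(current_ft_force(),2),current_finger_gap(),current_time())
c=capture("wrist"); c["p"]=current_eef_pos(); np.savez("ua.npz",**c); save(c,"uaz",(230,130,410,270),4); print(current_time())
c=capture("scene"); np.savez("us.npz",**c); save(c,"usz",(260,120,400,260),5)
E
```

```text
[-0.3  -0.24 -0.99]
[ 0.26 -0.55 -1.48]
[-0.32  0.36 -1.87] 57.11923364867013 41.5167
41.5667
```

View pics/uaz.png

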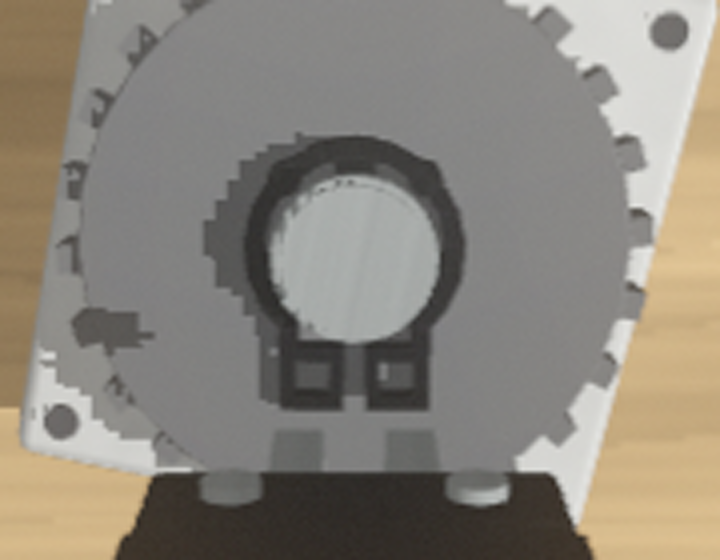

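View pics/usz.png

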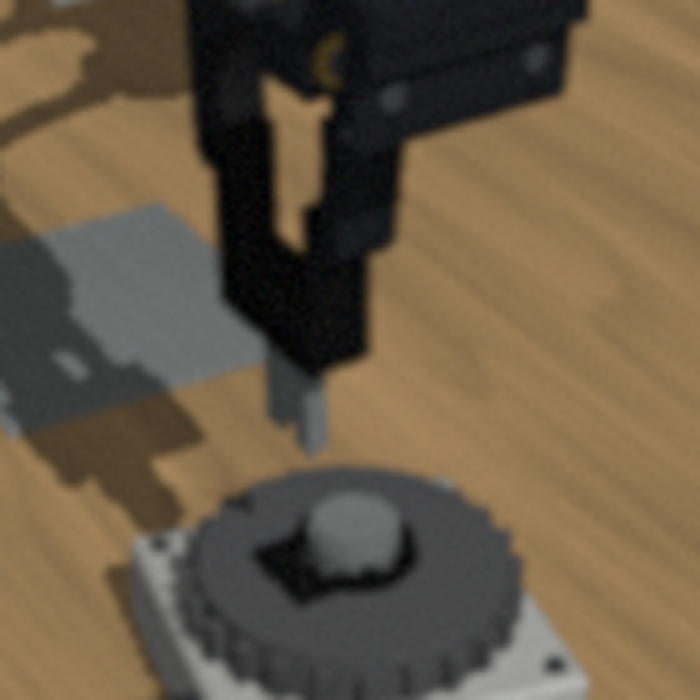

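The ring is closed around the spindle under the head, with eye holes at crop (318,375) and (398,375). Checking its position in numbers:

```bash
python3 - <<'E'
from h import *
c=load("ua")
for thr in (55,60,65,70,75):
    o,m,k=ringfind(c,(282,160,350,234),thr=thr,z=68.); r=[(round(a,1),u.round(1),p.round(2)) for a,u,p in o if a<300]; print(thr,r)
    if len(r)==2: e=np.array([r[0][2],r[1][2]]); print(" mid (bias-corr)",e.mean(0)[:2]+[.86,0],"sep",np.hypot(*(e[0]-e[1])[:2]),"origin",e.mean(0)[:2]+[.86-26,0])
P=cloud(c)
for cx,cy in ((352,145),(255,240),(455,240),(300,400),(420,400)): print(P[int(130+cy/4),int(230+cx/4)].round(1))
# leg edge / tilt
p=np.array(c["p"]); print(p, project(c,p+[-4,0,-65]),"leg row obs",130+430/4-.5, "house obs",130+472/4-.5, project(c,p+[-12,0,-25]))
E
```

```text
55 []
60 [(73.3, array([307.6, 223.2]), array([556.73, -19.23,  68.  ]))]
65 [(63.4, array([307.6, 223.2]), array([556.79, -19.24,  68.  ]))]
70 [(55.8, array([307.6, 223.3]), array([556.83, -19.24,  68.  ])), (60.6, array([328.3, 223.3]), array([556.83,  -2.53,  68.  ]))]
 mid (bias-corr) [557.69  -10.885] sep 16.709999999999997 origin [531.69  -10.885]
75 [(48.3, array([307.6, 223.3]), array([556.84, -19.23,  68.  ])), (54.2, array([328.3, 223.3]), array([556.83,  -2.58,  68.  ]))]
 mid (bias-corr) [557.695 -10.905] sep 16.65000300300273 origin [531.695 -10.905]
[511.3 -10.8  68.3]
[529.8 -30.4  68.6]
[529.9   8.8  68. ]
[562.4 -21.4  68. ]
[562.2   2.9  69. ]
[560.13462735 -10.81317677 189.24870133] [[318.09137333 242.61895157]] leg row obs 237.0 house obs 247.5 [[318.12864776 249.73410169]]
```

The ring's underside is on the wheel, its centre is about 0.5 mm off the axis, and the eyes are about 16.7 mm apart. Now I'll return the pliers with the tool tilted to cancel the pivot.

```bash
cat >> h.py <<'E'
def tilted(yaw,th):
    m=np.array([[np.cos(yaw),np.sin(yaw),0],[np.sin(yaw),-np.cos(yaw),0],[0,0,-1.]])@R.from_euler("y",th).as_matrix()
    q=R.from_matrix(m).as_quat(); return [q[3],q[0],q[1],q[2]],m[:,2]
E
python3 - <<'E'
from h import *
from station import *
yaw=.1637+np.pi; q,zt=tilted(yaw,-0.04); G=np.array([506.2,293.5,99.]); T=G+19*zt; np.save("T.npy",T)
movel([560.6,-10.83,205],feed=100)
movel([T[0],T[1],205],rot=q,feed=200); wait(.2)
movel([T[0],T[1],110],feed=100); wait(.4)
print(T,current_eef_pos(),current_time(),np.round(current_ft_force(),2))
c=capture("wrist"); c["p"]=current_eef_pos(); np.savez("va.npz",**c); save(c,"vaz",(230,150,410,290),4)
c=capture("scene"); np.savez("vs.npz",**c); save(c,"vsz",(400,220,580,420),3)
E
```

```text
[506.94963966 293.62382406  80.01519797] [507.06618533 293.69727519 110.28354903] 45.3083 [ 0.2  -0.37 -1.79]
```

View pics/vaz.png

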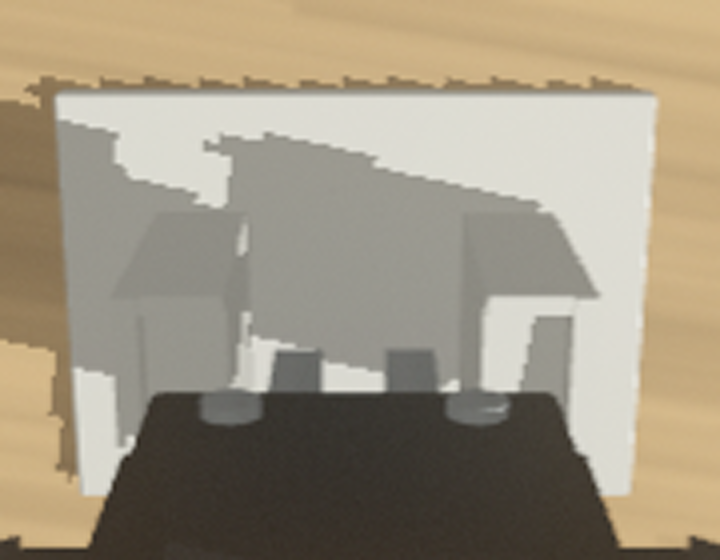

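View pics/vsz.png

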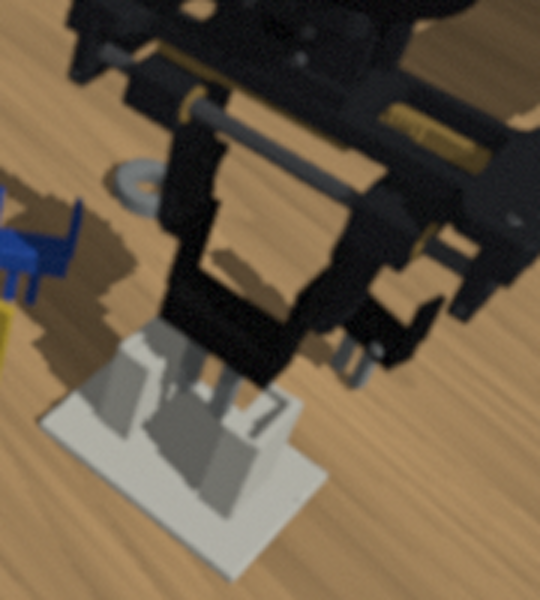

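The pliers hang upright and aligned, with the legs at (297,370) and (412,370) between the posts. Lowering by feel.

```bash
python3 - <<'E'
from h import *
from station import *
T=np.load("T.npy")
movel([T[0],T[1],90],feed=50); wait(.3)
f=movel([T[0],T[1],79],feed=12,until_force=3); print(f,current_eef_pos(),np.round(current_ft_force(),2),current_time())
wait(.1); c=capture("wrist"); c["p"]=current_eef_pos(); np.savez("wa.npz",**c); save(c,"waz",(230,150,410,290),4)
E
```

```text
True [506.76155157 293.52750913  80.10725392] [-0.9  -0.26  5.25] 47.025
```

View pics/waz.png

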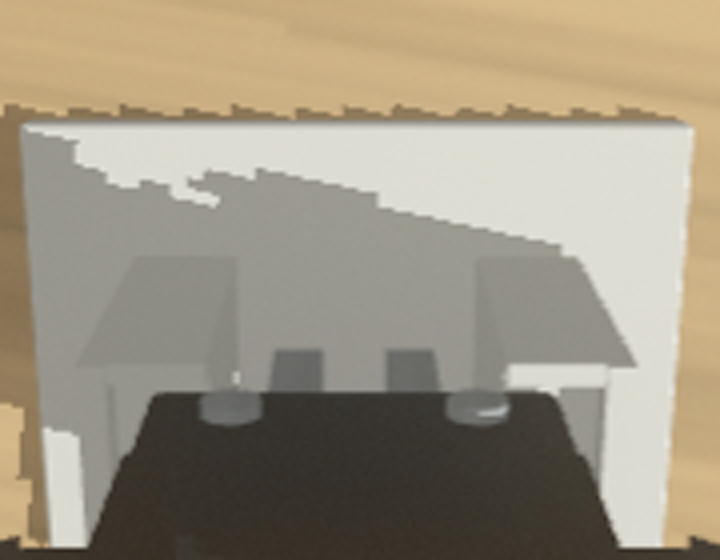

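Contact came at z 80.1, the height of the original grasp, so the pliers are seated. Releasing, retreating and checking.

```bash
python3 - <<'E'
from h import *
from station import *
T=np.load("T.npy")
command_gripper(62); command_gripper(88); wait(.2)
movel([T[0],T[1],150],feed=60)
movel([T[0],T[1],250],rot=quat(.1637+np.pi),feed=120); wait(.3)
print(current_time(),np.round(current_ft_force(),2),current_finger_gap())
c=capture("wrist"); np.savez("xa.npz",**c); save(c,"xaz",(240,140,390,260),5)
t=capture("top"); np.savez("xt.npz",**t); save(t,"xt")
s=capture("scene"); np.savez("xs.npz",**s); save(s,"xs")
px=c["pixels"].astype(int);P=cloud(c);v,u=np.mgrid[0:480,0:640]
m=(px.min(2)>140)&(v>150)&(v<245)&(u>255)&(u<375)
ys,xs=np.nonzero(m); w=onplane(c,np.c_[xs,ys],6); print("stand",cv2.minAreaRect(w[:,:2].astype(np.float32)))
b=(px.max(2)<75)&(v>175)&(v<250)&(u>265)&(u<370)
for zz in (75,116):
    k=b&(abs(P[...,2]-zz)<4); ys,xs=np.nonzero(k)
    if len(xs): w=onplane(c,np.c_[xs,ys],zz); print(zz,np.median(P[...,2][k]),cv2.minAreaRect(w[:,:2].astype(np.float32)))
E
```

```text
50.8333 [ 0.37 -0.8  -0.63] 88.19284803955776
stand ((506.34100341796875, 294.1529235839844), (79.63432312011719, 109.92823028564453), 8.977197647094727)
75 74.82686507904447 ((505.47662353515625, 291.7814636230469), (22.19260025024414, 55.37306213378906), 9.348217010498047)
116 115.72244321140329 ((504.9737854003906, 293.1336669921875), (21.548009872436523, 58.487937927246094), 9.348511695861816)
```

View pics/xaz.png

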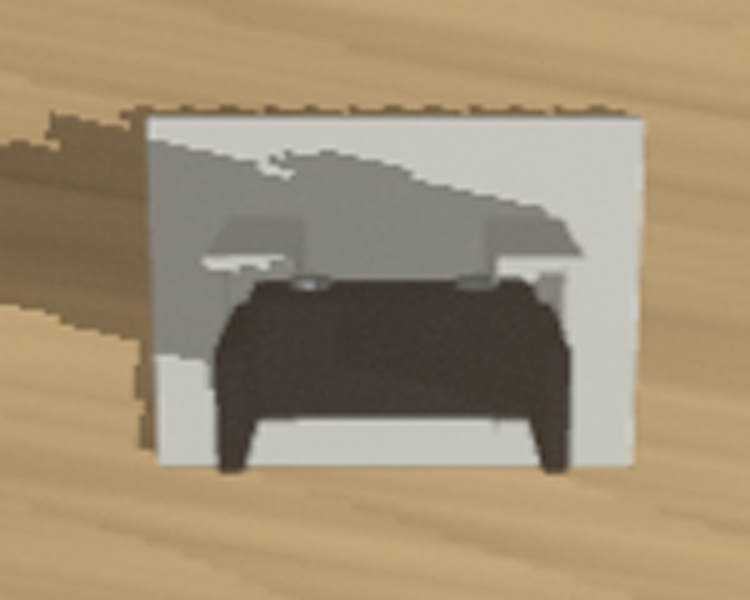

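View pics/xs.png

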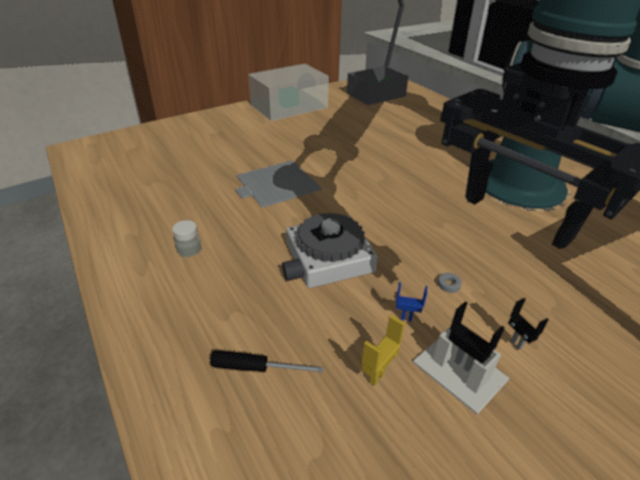

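The pliers stand level in the stand. Their heights are 74.8 and 115.7 mm, as at the start, and they are about 1–2.5 mm off the stand's axis. Nothing else has moved, so I'm handing in.

```bash
python3 - <<'E'
from station import *
job_done(); print(current_time())
E
```

```text
the job is handed in; nothing more can be done
the job is handed in; nothing more can be done
```

The snap ring is in the spindle's groove, closed and centred, and the pliers are back upright in their stand. I handed the job in at about 51 s; no verdict is reported.

**Ring:** I carried it spread with its eyes about 47 mm apart and lowered it by feel onto the wheel. I eased the load, drew its back lug onto the groove floor with about 2 N, then let it close and nudged it. After I withdrew the pins:
- The centre measured about 0.5 mm from the spindle axis.
- It lay level, with its top at about 68 mm (the wheel's top plus its 6 mm thickness).
- The eyes were about 16.7 mm apart. That is slightly under the 17–21 mm expected when seated, within measuring error.
- The largest vertical change I read while pressing was about 7–8 N, both on the plate and on the wheel.

**Pliers:** They were released 1–2.5 mm from the stand's axis, with the same heights as at the start.

**Bystanders:** In the last scene picture the screwdriver, bearing and jar looked unmoved. I checked this by eye only.

**What went wrong on the way:** During the nudge the pliers pivoted about 0.04 rad in the jaws. I tilted the tool by the same amount to set them back upright. The first nudge also stopped short of its force threshold, and the repeat stopped on vertical contact instead of pull. The final ring position was still good.

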